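Set the stop of the long tube gauge

ROBOT

A 6-joint arm with a two-finger parallel gripper is mounted at the origin on the work surface. World frame = base frame: x ahead of the robot, y to its left, z up, the work surface at z = 0. Lengths are in mm, angles in degrees, forces in N, time in s.
With the tool pointing down it reaches from about 300 to 850 mm from the base axis. Payload 4.2 kg.
Tool frame: the origin (TCP) lies at the very end of the fingers, on their centre line; the grasp point (between the pads) lies 19 mm behind it; z points along the fingers, y is the line along which they close (so a half turn about z gives the same grasp; the last joint's range is limited). The gripper opens to 91 mm and grips with 3 to 60 N. Pads are 32 mm wide; open, the fingers measure 118 mm over their backs; the gripper's body (76 mm by 178 mm) begins 60 mm behind the grasp point.
Start: joints at [-64.4, 18.312, 89.639, -0, 72.044, -1.146], TCP at [258.773, -513.497, 213.976] pointing down, gripper open.
Joint ranges: [-177.97, 177.97], [-48.28, 115.42], [12.27, 149.76], [-77.06, 257.06], [2.81, 150.46], [-146.56, 146.56]. Speed limits (degrees/s): [147.25, 147.25, 180, 180, 180, 180].

INTERFACE

Orientations are given as [roll, pitch, yaw] about the fixed x, y, z axes, in that order (R = Rz(yaw) Ry(pitch) Rx(roll)).
In Python, from workcell import env gives the robot as it stands.
- The arm moves only by the shell command python3 -m pendant 'ROWS' [FORCE]. ROWS is a JSON object of lists of equal length, an entry for each row: "translation": the shift along the tool's x, y, z in mm, a list of three; "roll": the turn about the tool's z in rad; "hand": the closure in counts, from 0 (fully open) to 255 (shut). In form: {"translation": [[dx, dy, dz], ...], "roll": [roll, ...], "hand": [hand, ...]}. A call has exactly 8 rows; each row shifts and turns the commanded pose from where the row before left it, along the tool's axes as they then stand; what a row does not reach is not made up. A row lasts 1/12 s, in which the tool goes at most 41.7 mm and 7.16 degrees, less where a joint would pass 70% of its speed; a pose out of reach is approached as far as the arm can. A call with a gripper value outside its range is refused whole. The fingers move at their own pace and stop on an object; FORCE is the grip in N (left out, the last holds). Time passes only in rows, so rows that do not move let the fingers close, or fill a call up. It gives the time, the measured TCP pose, the force, the opening and the grip force at its end, in the units of the state.
- env.state(): the state, without advancing time (a new reading comes with each control period).
- env.grab_frame(name): name is "side" or "top"; returns a dict with "frame" (400x640x3 uint8, red, green, blue), "z_map" (400x640 float32, mm along the optical axis (not along the pixel's ray), 0 where there is no reading), "fx", "fy", "cx", "cy" (pixels), "dist" ([k1, k2, p1, p2, k3] as OpenCV has them; the pictures are not rectified), "pose" (4x4, takes a point from camera to world coordinates). Camera axes: x right, y down, z forward; pixel columns grow to the right and rows downward; lengths in mm; the calibration is good to about 2 mm. A picture is of the moment at which its call begins.
- env.job_done(): hands the job in; it is judged then, once.
Trained networks look in a picture, given as the dict that the camera call returned (one of the last four; its "shot" number tells which), for a name from the list of things; names that differ only in an ending like _2 or _b are one class to them, and where a whole thing is asked for, a point or a joint stands for the part that bears it (a point fixed in the world has none). Each returns a list of dicts, best first, with "score" (0 to 1); they miss things now and then, are a little off and sometimes report something else, mostly with a low value. They report only what shows in the picture. A call takes as long as a camera call.
- env.recognise(picture, label): "rect" ([centre column, centre row, width, height] in pixels, round what is visible of it).
- env.regions_of(picture, label): "pixels" (400x640 bool, what is visible of it) and "rect" ([centre column, centre row, width, height] in pixels, round what is visible of it).
The state is a dict: "time_s": time; "qpos": joint angles; "qvel": joint speeds; "effort": joint torques, N m; "ee_pos": TCP position; "ee_rot": TCP orientation; "force": force on the tool from outside, world axes, zero at the start; "torque": the same for the moment, N m; "gripper_width": finger opening in mm; "gripper_force": force on a finger pad.
Only numpy, scipy, OpenCV 4.12 (cv2) and the standard library are available. Lean on these libraries where they do the work, as an engineer would, in place of code of your own. Each camera call takes 0.05 s, during which the arm holds its last target. There are 200 camera calls.

TASK

Two tube-length gauges stand on the brass-instrument repair bench. On the longer gauge, slide the stop along its track until it is level with that gauge's pointer, and let go of it. Do not shift that pointer or the shorter gauge's stop.

Things in the scene. Friction and masses are not known exactly. Their poses are not given: they have to be found in the camera images.
- long_gauge: LONGER of two aluminium tube gauges, fixed to the bench, turned up to 15 degrees: 280 mm along its track, 80 across, 14 high; end blocks 22 mm high. Origin: centre of its underside. Axes: y along the track, x across it, away from the robot, z up. The shorter gauge (180 mm long) stands nearer or farther, track centres about 180 mm apart.
- long_stop_top (a point): Top centre of the longer gauge's stop, 66 mm above the bench; axes as the gauge. Steel foot 36 mm across the track, 30 along, top 26 mm above the bench; upright black grip on it 24 across, 18 along, 40 tall. Slides along y only (200 mm), starts near the -y end, pointer on its +y side. Needs 2 to 4 N, stays where left. Along the track nothing near the grip is higher than the foot.
- long_pointer_tip (a point): Tip of the dark steel pointer on the longer gauge's far edge, 22 mm above the bench, 20 mm to the +x side of the track's middle line; axes as the gauge. Level: stop's middle and this tip at the same y of the gauge. Pointer: 16 mm wide along the track, 20 to 50 mm from the middle line, top 25 mm above the bench; stiff, but 6 N pushes it along.
- short_stop_top (a point): Top centre of the stop on the SHORTER gauge (180 mm long, 100 mm of travel), built like the other one, with its own pointer. Not to be moved.

How it is judged (in metres and radians):
At the end, for the whole second after the job is handed in: The middle of the longer gauge's stop is within 12 mm of its pointer's tip along the track (y of long_stop_top in the frame of long_pointer_tip between -0.012 and 0.012 m); the robot touches nothing.
It fails at once if the pointer of the longer gauge is pushed more than 8 mm (distance of long_pointer_tip from where it was at the start of the episode above 0.008 m).
It fails at once if the stop of the shorter gauge is pushed more than 8 mm (distance of short_stop_top from where it was at the start of the episode above 0.008 m).
It also fails if it takes over 32 s, if anything falls off the work surface, if the arm or the gripper's body presses on something with over 40 N, if the wrist force passes 120 N, or if a joint passes its speed limit or range.

## Working session

There is one attempt and no reset: what is moved stays moved. The work goes in short steps, Python scripts to look and compute and a shell command to move; the robot and the scene stay as the last step left them, time stands still between calls to the robot, and variables do not carry over. Pictures are saved under pics/ and viewed, at most 10 in all, crops included, and the job is handed in when it is done.

```bash
mkdir -p pics; cat > h.py <<'E'
import numpy as np, cv2
from workcell import env
def pts(p, mask=None):
    z=p["z_map"]; m=z>0
    if mask is not None: m&=mask
    v,u=np.nonzero(m)
    K=np.array([[p["fx"],0,p["cx"]],[0,p["fy"],p["cy"]],[0,0,1.]])
    n=cv2.undistortPoints(np.stack([u,v],1).astype(np.float64)[:,None],K,np.array(p["dist"],float))[:,0]
    d=z[v,u][:,None]
    c=np.hstack([n*d,d]); T=np.array(p["pose"])
    return c@T[:3,:3].T+T[:3,3],u,v
E
python3 - <<'E'
from h import *
s=env.state(); print(s["time_s"],s["ee_pos"],s["ee_rot"],s["gripper_width"])
ims=[]
for n in ("top","side"):
    p=env.grab_frame(n); ims.append(p["frame"])
    print(n,np.array(p["pose"]).round(2).tolist())
    for l in ("long_gauge","long_stop_top","long_pointer_tip","short_stop_top"):
        for r in env.regions_of(p,l)[:3]:
            P,u,v=pts(p,r["pixels"])
            if len(P)<5: print(l,r["score"],r["rect"]);continue
            print(l,round(r["score"],2),np.round(r["rect"]),len(P),np.median(P,0).round(),np.percentile(P,2,axis=0).round(),np.percentile(P,98,axis=0).round())
    cv2.imwrite(f"pics/{n}0.png",p["frame"][:,:,::-1])
E
```

```text
0.0 [ 258.52529904 -513.03966354  213.12683433] [-1.79900233e+02 -9.79989833e-04  2.67437192e+01] 91.14070901499845
top [[-0.01, -0.99, 0.1, 514.16], [-1.0, 0.01, -0.01, -72.33], [0.0, -0.1, -0.99, 725.86], [0.0, 0.0, 0.0, 1.0]]
long_gauge 0.6 [278. 177. 150.  74.] 6081 [639.  -2.  14.] [ 580. -133.    1.] [700. 128.  63.]
long_stop_top 0.56 [296. 181.  18.  24.] 293 [625. -41.  45.] [613. -55.  22.] [642. -24.  68.]
long_pointer_tip 0.55 [262. 153.  10.  17.] 118 [687.  32.  24.] [672.  22.   7.] [700.  41.  27.]
short_stop_top 0.65 [314. 263.  20.  20.] 306 [475. -68.  28.] [457. -83.  24.] [490. -53.  68.]
side [[-0.96, -0.15, 0.23, 397.31], [-0.28, 0.59, -0.76, 452.11], [-0.02, -0.79, -0.61, 475.26], [0.0, 0.0, 0.0, 1.0]]
long_gauge 0.8 [250. 264. 155. 141.] 8288 [638.  30.  13.] [ 582. -125.    4.] [700. 138.  59.]
long_stop_top 0.73 [275. 223.  31.  43.] 809 [628. -31.  35.] [613. -50.  14.] [657. -22.  67.]
long_pointer_tip 0.77 [218. 254.  16.  15.] 172 [688.  37.  23.] [673.  26.  17.] [700.  42.  25.]
short_stop_top 0.64 [378. 228.  29.  38.] 769 [475. -58.  35.] [458. -74.  15.] [492. -49.  67.]
```

```bash
python3 - <<'E'
from h import *
a=cv2.imread("pics/top0.png")[110:320,170:400]; cv2.imwrite("pics/top0c.png",cv2.resize(a,None,fx=2.8,fy=2.8,interpolation=2))
a=cv2.imread("pics/side0.png")[160:350,140:440]; cv2.imwrite("pics/side0c.png",cv2.resize(a,None,fx=2.6,fy=2.6,interpolation=2))
# gauge yaw and pointer/stop frame
for n in ("top","side"):
    p=env.grab_frame(n)
    M={l:env.regions_of(p,l)[0]["pixels"] for l in ("long_gauge","long_stop_top","long_pointer_tip")}
    g=pts(p,M["long_gauge"])[0]; g=g[(g[:,2]>8)&(g[:,2]<30)]
    r=cv2.minAreaRect(g[:,:2].astype(np.float32)); print(n,r)
    s=pts(p,M["long_stop_top"])[0]; 
    t=s[s[:,2]>60]; print("grip top",len(t),t[:,:2].mean(0), cv2.minAreaRect(t[:,:2].astype(np.float32)) if len(t)>4 else 0)
    q=pts(p,M["long_pointer_tip"])[0]; q=q[q[:,2]>18]; print("ptr",len(q),q.mean(0),cv2.minAreaRect(q[:,:2].astype(np.float32)))
E
```

```text
Traceback (most recent call last):
IndexError: list index out of range
```

View pics/top0c.png

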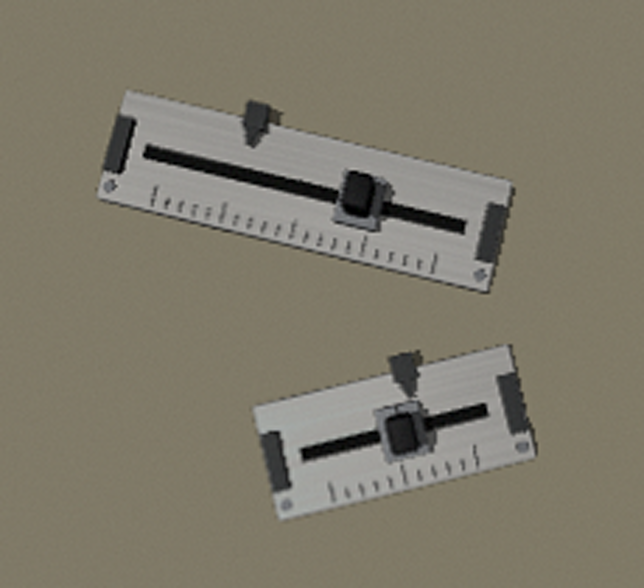

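View pics/side0c.png

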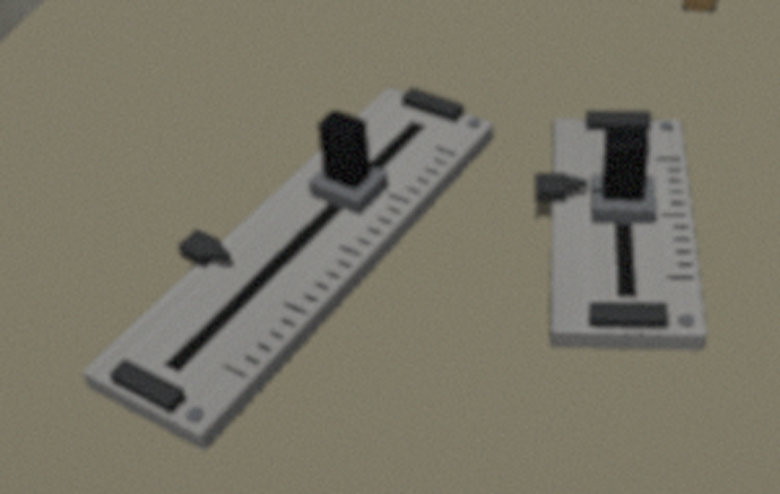

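The top crop shows the longer gauge above (farther), with its stop at about crop (358,200) and its pointer tip at (253,145), up and to the left (+y). The shorter gauge is nearer, its stop at (400,435). The side crop agrees with this: pointer tip at (230,262), grip at (343,150).

```bash
cat > m.py <<'E'
from h import *
def first(n,l):
    for _ in range(4):
        p=env.grab_frame(n); r=env.regions_of(p,l)
        if r: return p,r[0]["pixels"]
def measure(n):
    p,m=first(n,"long_gauge"); g=pts(p,m)[0]; g=g[(g[:,2]>9)&(g[:,2]<18)]
    c=g[:,:2]; k=cv2.morphologyEx
    r=cv2.minAreaRect(c.astype(np.float32)); B=cv2.boxPoints(r)
    e=max(((B[i]-B[i-1]) for i in range(4)),key=np.linalg.norm); e=e/np.linalg.norm(e); e=e*np.sign(e[1]); print(n,"rect",r[0],r[1],"ydir",e,"yaw",np.degrees(np.arctan2(-e[0],e[1])))
    p,m=first(n,"long_stop_top"); s=pts(p,m)[0]
    for lo,hi in((62,70),(22,29)):
        t=s[(s[:,2]>lo)&(s[:,2]<hi)][:,:2]
        if len(t)>4: print(" stop z",lo,len(t),t.mean(0).round(1),"along",np.percentile(t@e,[2,98]).round(1),"mid",np.percentile(t@e,[2,98]).mean().round(1))
    p,m=first(n,"long_pointer_tip"); q=pts(p,m)[0]; q=q[(q[:,2]>19)&(q[:,2]<30)][:,:2]
    x=np.array([e[1],-e[0]])
    print(" ptr",len(q),q.mean(0).round(1),"along",np.percentile(q@e,[2,98]).round(1),np.percentile(q@e,[2,98]).mean().round(1),"across",np.percentile(q@x,[2,98]).round(1))
E
python3 - <<'E'
from m import *
measure("top");measure("side")
s=env.state(); print(s["time_s"],s["ee_pos"],s["ee_rot"])
E
```

```text
top rect (640.6537475585938, -2.21673583984375) (279.09869384765625, 81.73542022705078) ydir [0.24489404 0.96954983] yaw -14.175571
 stop z 62 126 [629.5 -41.1] along [106.1 122.8] mid 114.4
 stop z 22 135 [625.2 -42.7] along [ 99.5 129.4] mid 114.5
 ptr 84 [687.7  30.8] along [191.3 205.1] 198.2 across [646.  669.5]
side rect (644.6563720703125, 0.7091827392578125) (279.7825012207031, 89.0793228149414) ydir [0.24250798 0.97014934] yaw -14.034611
 stop z 62 138 [630.3 -36.5] along [108.3 124.5] mid 116.4
 stop z 22 209 [627.9 -31.7] along [101.6 130.8] mid 116.2
 ptr 163 [688.1  35.1] along [192.6 208.1] 200.3 across [644.4 671.9]
1.2 [ 258.769452   -513.47866504  213.94789082] [ 1.79998446e+02 -4.57321820e-04  2.67460091e+01]
```

```bash
python3 -m pendant '{"translation":[[0,0,0],[0,0,0],[0,0,0],[0,0,0],[0,0,0],[0,0,0],[0,0,0],[0,0,0]],"roll":[0.089,0.089,0.089,0.089,0.089,0.089,0.089,0.089],"hand":[0,0,0,0,0,0,0,0]}'
python3 -m pendant '{"translation":[[10,-23,0],[10,-23,0],[10,-23,0],[10,-23,0],[10,-23,0],[10,-23,0],[10,-23,0],[10,-23,0]],"roll":[0,0,0,0,0,0,0,0],"hand":[0,0,0,0,0,0,0,0]}'
python3 -m pendant '{"translation":[[10,-23,0],[10,-23,0],[10,-23,0],[10,-23,0],[10,-23,0],[10,-23,0],[10,-23,0],[10,-23,0]],"roll":[0,0,0,0,0,0,0,0],"hand":[0,0,0,0,0,0,0,0]}'
python3 -m pendant '{"translation":[[10,-23,0],[10,-23,0],[10,-23,0],[10,-23,0],[10,-23,0],[10,-23,0],[10,-20,0],[0,0,0]],"roll":[0,0,0,0,0,0,0,0],"hand":[0,0,0,0,0,0,0,0]}'
```

```text
time_s: 1.87
ee_pos: [258.8, -513.5, 214.0]
ee_rot: [180.0, -0.0, -14.3]
force: [-1.2, 0.4, -1.0]
gripper_width: 91.2
gripper_force: 0.0
time_s: 2.53
ee_pos: [381.7, -353.4, 214.1]
ee_rot: [180.0, -0.0, -14.1]
force: [0.0, -0.4, -0.2]
gripper_width: 91.2
gripper_force: 0.0
time_s: 3.2
ee_pos: [504.0, -194.3, 214.1]
ee_rot: [180.0, -0.0, -14.0]
force: [-0.4, -0.1, 1.1]
gripper_width: 91.4
gripper_force: 0.0
time_s: 3.87
ee_pos: [611.9, -55.9, 213.5]
ee_rot: [-179.9, -0.1, -13.9]
force: [-0.4, -0.4, 1.2]
gripper_width: 91.0
gripper_force: 0.0
```

```bash
python3 -m pendant '{"translation":[[5,-7,10],[5,-7,20],[4,-6,20],[0,0,20],[0,0,20],[0,0,14],[0,0,0],[0,0,0]],"roll":[0,0,0,0,0,0,0,0],"hand":[0,0,0,0,0,0,0,0]}'
python3 - <<'E'
from h import *
p=env.grab_frame("side"); cv2.imwrite("pics/s1.png",cv2.resize(p["frame"][60:360,100:460,::-1],None,fx=2,fy=2))
E
```

```text
time_s: 4.53
ee_pos: [627.2, -43.6, 109.0]
ee_rot: [180.0, 0.1, -14.1]
force: [-0.5, -1.3, 0.0]
gripper_width: 91.0
gripper_force: 0.0
```

View pics/s1.png

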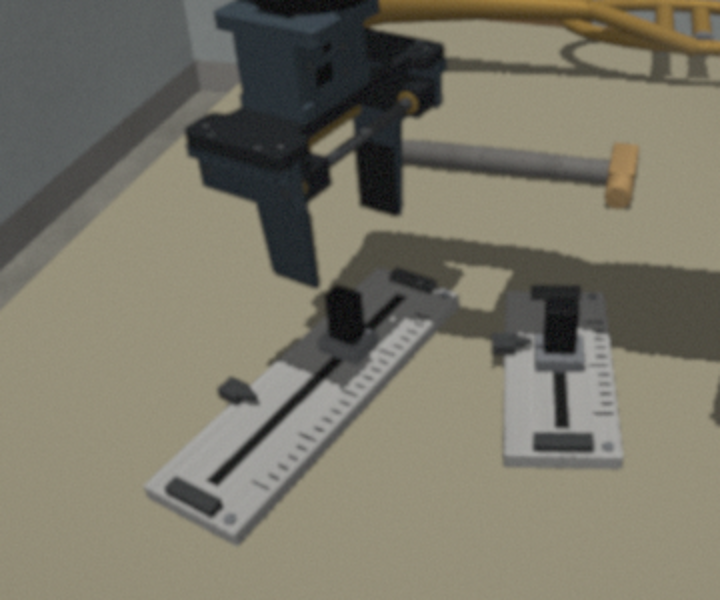

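The side view shows the open fingers at (295,275) and (380,205), straddling the grip at (345,315) along the track. The descent is clear.

```bash
python3 -m pendant '{"translation":[[1,-2,10],[1,-2,15],[0,0,15],[0,0,15],[0,0,12],[0,0,8],[0,0,0],[0,0,0]],"roll":[0,0,0,0,0,0,0,0],"hand":[0,0,0,0,0,0,0,0]}'
python3 -m pendant '{"translation":[[0,0,0],[0,0,0],[0,0,0],[0,0,0],[0,0,0],[0,0,0],[0,0,0],[0,0,0]],"roll":[0,0,0,0,0,0,0,0],"hand":[255,255,255,255,255,255,255,255]}' 12
python3 -m pendant '{"translation":[[0,0,0],[0,0,0],[0,0,0],[0,0,0],[0,0,0],[0,0,0],[0,0,0],[0,0,0]],"roll":[0,0,0,0,0,0,0,0],"hand":[255,255,255,255,255,255,255,255]}' 12
```

```text
time_s: 5.25
ee_pos: [631.1, -39.7, 35.0]
ee_rot: [180.0, -0.0, -14.1]
force: [-0.0, 0.1, -0.4]
gripper_width: 91.3
gripper_force: 0.0
time_s: 5.92
ee_pos: [630.9, -39.7, 34.9]
ee_rot: [180.0, -0.0, -14.0]
force: [-0.4, -0.1, 0.3]
gripper_width: 40.9
gripper_force: 0.0
time_s: 6.58
ee_pos: [630.9, -39.9, 34.9]
ee_rot: [180.0, 0.0, -14.0]
force: [-0.4, -1.7, -1.4]
gripper_width: 17.7
gripper_force: 12.0
```

```bash
python3 -m pendant '{"translation":[[0,-6,0],[0,-6,0],[0,-6,0],[0,-6,0],[0,-6,0],[0,-6,0],[0,-6,0],[0,-6,0]],"roll":[0,0,0,0,0,0,0,0],"hand":[255,255,255,255,255,255,255,255]}'
python3 -m pendant '{"translation":[[0,-6,0],[0,-6,0],[0,-6,0],[0,-6,0],[0,-6,0],[0,-6,0],[0,0,0],[0,0,0]],"roll":[0,0,0,0,0,0,0,0],"hand":[255,255,255,255,255,255,255,255]}'
python3 - <<'E'
from h import *
p=env.grab_frame("side"); cv2.imwrite("pics/s2.png",cv2.resize(p["frame"][140:360,100:400,::-1],None,fx=2.5,fy=2.5))
E
```

```text
time_s: 7.25
ee_pos: [642.9, 7.6, 34.9]
ee_rot: [180.0, -0.0, -14.0]
force: [-0.2, -3.0, -0.5]
gripper_width: 17.8
gripper_force: 12.0
time_s: 7.92
ee_pos: [651.9, 43.1, 34.9]
ee_rot: [-179.9, -0.0, -14.1]
force: [2.6, 1.8, -1.8]
gripper_width: 17.7
gripper_force: 12.0
```

View pics/s2.png

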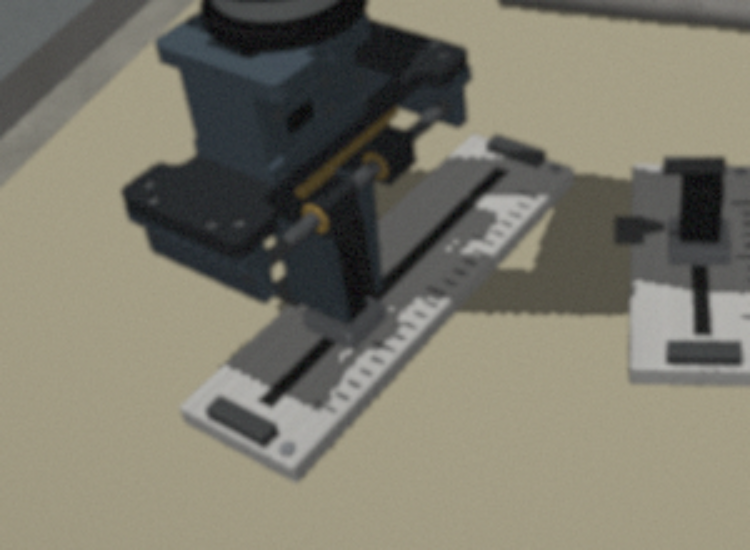

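The foot, at (345,325), has come along with the gripper; the pointer is hidden behind the fingers. I'll open, rise and check.

```bash
Z='' ; python3 -m pendant '{"translation":[[0,0,0],[0,0,0],[0,0,0],[0,0,0],[0,0,0],[0,0,0],[0,0,0],[0,0,0]],"roll":[0,0,0,0,0,0,0,0],"hand":[100,100,100,100,100,100,100,100]}'
python3 -m pendant '{"translation":[[0,0,10],[0,0,-20],[0,0,-20],[0,0,-20],[0,0,-20],[0,0,-20],[0,0,-20],[0,0,-20]],"roll":[0,0,0,0,0,0,0,0],"hand":[100,100,100,100,100,100,100,100]}' >/dev/null 2>&1 <<< '' & wait; python3 -c "
from workcell import env; s=env.state(); print(s['time_s'],s['ee_pos'],s['force'],s['gripper_width'])"
```

```text
time_s: 8.63
ee_pos: [651.3, 41.8, 35.0]
ee_rot: [180.0, 0.0, -14.1]
force: [-0.3, 0.4, -0.1]
gripper_width: 55.3
gripper_force: 0.0
9.3 [651.01055266  41.80097406 165.02174721] [ 0.58200268  0.77031338 -0.72541633] 55.48413684649337
```

I slipped on that move: its first row went 10 mm down before the rise, and I had sent its output to nowhere. So I'll back off and check that the pointer and both stops are undisturbed.

```bash
python3 -m pendant '{"translation":[[-10,0,-20],[-30,0,-10],[-30,0,-10],[-30,0,0],[-30,0,0],[-30,0,0],[-30,0,0],[0,0,0]],"roll":[0,0,0,0,0,0,0,0],"hand":[100,100,100,100,100,100,100,100]}'
python3 - <<'E'
from m import *
measure("side")
try: measure("top")
except Exception as e: print(e)
for n in ("side","top"):
    try:
        p,m=first(n,"short_stop_top"); P=pts(p,m)[0]; t=P[P[:,2]>62]; print(n,"short",np.median(P,0).round(1),t.mean(0).round(1))
    except Exception as e: print(e)
p=env.grab_frame("side")
cv2.imwrite("pics/s3.png",cv2.resize(p["frame"][100:360,100:460,::-1],None,fx=2.2,fy=2.2))
E
```

```text
time_s: 9.97
ee_pos: [461.3, 88.5, 204.2]
ee_rot: [179.9, 0.3, -14.0]
force: [-0.7, -0.3, 0.1]
gripper_width: 55.4
gripper_force: 0.0
side rect (644.8776245117188, -0.6571197509765625) (281.52618408203125, 91.06324768066406) ydir [0.2423085 0.9701993] yaw -14.022829
 stop z 62 186 [651.   47.1] along [193.9 211.1] mid 202.5
 stop z 22 252 [647.9  52.1] along [188.  217.4] mid 202.7
 ptr 140 [688.8  35.5] along [193.  207.7] 200.4 across [646.3 671.5]
top rect (639.916748046875, -1.9261932373046875) (278.31207275390625, 80.2928237915039) ydir [0.24907887 0.96848315] yaw -14.423011
 stop z 62 114 [650.8  41.7] along [195.3 210.2] mid 202.8
 stop z 22 123 [645.3  38.2] along [189.2 216.3] mid 202.7
 ptr 127 [645.2  37.8] along [189.2 215.8] 202.5 across [602.1 636.5]
side short [474.4 -58.1  33.5] [475.9 -62.9  65.3]
top short [477.5 -68.4  37.7] [474.3 -68.   65.9]
```

View pics/s3.png

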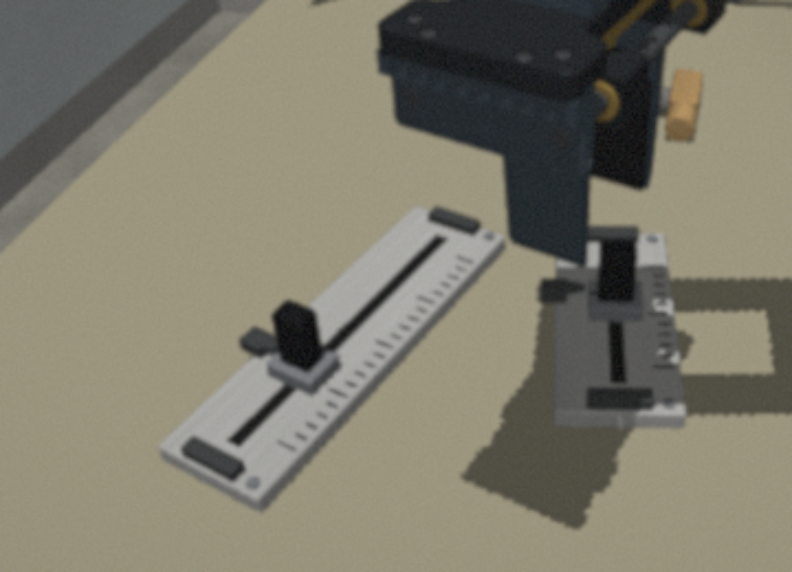

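The stop sits beside the pointer at (260,343), about 2 mm past it along the track. The pointer (200.4 against 200.3 mm before) and the short stop have not moved, and the gripper is clear.

```bash
python3 -c "
from workcell import env; print(env.job_done())"
```

```text
the job is handed in; nothing more can be done
None
```

The longer gauge's stop is released about 2 mm from level with its pointer (tolerance 12 mm), the pointer and short stop showed no measurable shift, and the job was handed in at about 10 s with no verdict returned; one mistyped row took the open fingers 10 mm lower before lifting, with no sign of contact afterwards.

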